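# Draw the hatch bolt of a library book-return bay with a hooked pole

### The arm

A 7-joint arm with a two-finger parallel gripper is mounted at the origin on the work surface. World frame = base frame: x ahead of the robot, y to its left, z up, the work surface at z = 0. Lengths are in mm, angles in rad, forces in N, time in s.
With the tool pointing down it reaches from about 350 to 900 mm from the base axis. Payload 8.1 kg.
Tool frame: the origin (TCP) lies at the very end of the fingers, on their centre line; the grasp point (between the pads) lies 19 mm behind it; z points along the fingers, y is the line along which they close (so a half turn about z gives the same grasp; the last joint's range is limited). The gripper opens to 92 mm and grips with 3 to 60 N. Pads are 19 mm wide; open, the fingers measure 130 mm over their backs; the gripper's body (75 mm by 190 mm) begins 47 mm behind the grasp point.
Start: joints at [-1.359, 0.434, 0.025, 1.573, -0.012, 1.134, -0.075], TCP at [193.544, 594.291, 226.742] pointing down, gripper open.
Joint ranges: [-2.62, 2.62], [-0.44, 2.09], [-1.27, 1.32], [0.08, 2.57], [-1.32, 4.46], [0.12, 2], [-2.74, 2.74]. Speed limits (rad/s): [2.22, 2.22, 3.01, 3.01, 3.14, 3.14, 3.14].

### API

Orientations are given as a unit quaternion [w, x, y, z].
In Python, from station import telemetry, eyes, job gives the robot as it stands.
- The arm moves only by the tool step_arm, never from a script. Its argument "targets" is a list of rows, each a list of 2 entries, a list of its own where there are three numbers: the shift along the tool's x, y, z in mm, then the turn about the tool's z in degrees. In form: [[[tx, ty, tz], spin], ...]. A call has exactly 8 rows; each row is the pose to reach, as a shift and turn from the pose commanded when the call began, along the tool's axes at that moment; what a row does not reach only later rows make up. A row lasts 1/12 s, in which the tool goes at most 41.7 mm and 7.16 degrees, less where a joint would pass 70% of its speed; a pose out of reach is approached as far as the arm can. A call with a gripper value outside its range is refused whole. "gripper" is the opening, from -1 (shut) to 1 (fully open), set as the call begins (left out, the last holds). The fingers move at their own pace and stop on an object; "newtons" is the grip in N (left out, the last holds). Time passes only in rows, so rows that repeat a pose let the fingers close, or fill a call up. It gives the time, the measured TCP pose, the force, the opening and the grip force at its end, in the units of the state.
- telemetry.observe(): the state, without advancing time (a new reading comes with each control period).
- eyes.camera(name): name is "scene" or "top"; returns a dict with "frame" (400x640x3 uint8, red, green, blue), "camera_matrix" (3x3 intrinsics, pixels), "eye" and "attitude" of the camera in the world. Camera axes: x right, y up, looking along -z (the intrinsics and any distortion apply to the point x, -y, -z); pixel columns grow to the right and rows downward; lengths in mm; the calibration is good to about 2 mm. A picture is of the moment at which its call begins. There is no depth.
- job.hand_in(): hands the job in; it is judged then, once.
The state is a dict: "time_s": time; "joint_positions": joint angles; "joint_vel": joint speeds; "joint_torque": joint torques, N m; "ee_pos": TCP position; "tool_rot": TCP orientation; "ft_force": force on the tool from outside, world axes, zero at the start; "ft_torque": the same for the moment, N m; "grip_width": finger opening in mm; "finger_force": force on a finger pad.
Only numpy, scipy, OpenCV 4.12 (cv2) and the standard library are available. Lean on these libraries where they do the work, as an engineer would, in place of code of your own. Each camera call takes 0.05 s, during which the arm holds its last target. There are 200 camera calls.

### The job

Take the hooked pole off its cradle and use its hook to draw the red-knobbed bolt inside the book-return bay towards the open front until it meets its stop, which you will have to feel for. Finish with a firm, steady pull of about 12 N against the stop for half a second (under 8 N does not seat it, over 18 N bends it). Touch the bolt with nothing but the pole, leave it drawn clear of the hatch, lay the pole back in the cradle as it was, let go, and leave the books and other things where they are.

Things in the scene. Friction and masses are not known exactly. Their poses are not given: they have to be found in the camera images.
- pole: Hooked pole, 130 to 210 g. Orange box handle 130 x 22 x 30 mm (x, y, z), origin at its centre: grip there, across the 22 mm (y), from above. A dark steel rod, 8 mm thick, runs from the handle along +x (at y=0, z=0) to x=219 mm, then turns square and runs along -y to y=-34 mm: an L-shaped hook, level when the pole is level. It starts level in the cradle, z up.
- hook (a point): Point on the hook's inner (pulling) face, which looks to the pole's -x: in the pole's frame x=215, y=-16, z=0 mm. Axes as the pole's.
- cradle: Fixed rest: base 170 x 90 x 10 mm, origin under its centre; two grey saddles at x=-55 and +55 mm (14 mm long), floors 55 mm above the table, lips flaring out to 75 mm high, slot 33 mm wide at the floor, 45 at the top. The pole lies along x, hook to +x, its origin 70 mm up over the cradle's origin. The fingers fit between the saddles (96 mm clear).
- bay: Fixed book-return bay, origin on the table; x from its open front to its rear, y to its left, z up. Grey floor 6 mm thick, x=-90 to +120 mm; wooden cheeks 130 mm high, inner faces at y=-108 and +108; rear hatch 76 mm high at x=108 to 120; no front wall. A green pocket book lies on the floor at y=-33 to -103 mm.
- lane (a point): Centre of the open lane in the bay's top, at bay x=15, y=65 mm, 122 mm above the table. Steel bars (8 mm thick, 122 mm up) cover the bay from y=-108 to +22 mm and keep hands off the bolt; from y=+22 to +108 mm the top is open over the whole depth: the rod and hook can be lowered there, then moved sideways under the bars. Axes as the bay's.
- knob (a point): On the bolt: axis of the knob's upright steel stem (10 mm thick, 18 to 63 mm above the table; red 20 mm ball on top, centred at 73 mm), at 46 mm up, a good height for the hook. Axes as the bay's. Starts at bay x=6 to 36 mm, y=0. The bolt's bar (14 mm wide, top at 19 mm) and two straps (34 mm wide, top at 25 mm, bay x=60 to 98 mm) lie below and behind.
- bolt: The bolt, with its knob: slides along the bay's x only. Origin on the table, under the knob's stem. Drawn towards the bay's open front (-x) it clears the rear hatch at bay x=-7 mm and meets its hard stop somewhere between x=-10 and -30 mm: the stop is set differently each time and is out of sight, so it must be felt. About 3.5 N of friction while sliding; stays where it is left.
- pocket_book: Green pocket book, 150 x 70 x 20 mm, lying loose on the bay's floor. Bystander. Origin under its centre.
- atlas: Large blue book lying flat, 220 x 160 x 28 mm. Bystander. Origin under its centre.
- novel: Red book 190 x 130 x 30 mm on top of the blue one. Bystander. Origin under its centre.
- ledger: Dark brown book 200 x 140 x 22 mm lying flat. Bystander. Origin under its centre.
- mug: White mug, 80 mm across, 90 mm high. Bystander. Origin under its centre.
- stamp: Wooden hand stamp, 36 mm across, 80 mm high, standing. Bystander. Origin under its centre.
Not all that is in view belongs to the job. What is shaped like the cradle but brown or turquoise is not meant.

How it is judged:
By the outcome, as a careful person would: the job done as asked, in the order asked, and still so for the second after the job is handed in, with the robot touching nothing.
It also fails if it takes over 72 s, if anything falls off the work surface, if the arm or the gripper's body presses on something with over 40 N, if the wrist force passes 120 N, or if a joint passes its speed limit or range.

## Working session

There is one attempt and no reset: what is moved stays moved. The work goes in short steps, Python scripts to look and compute and a tool call to move; the robot and the scene stay as the last step left them, time stands still between calls to the robot, and variables do not carry over. Pictures are saved under pics/ and viewed, at most 10 in all, crops included, and the job is handed in when it is done.

Besides the shell and the picture viewer there is one more tool, called after ">>>" by a JSON object that holds its "fn" and its "kwargs". step_arm: Moves the arm, as the interface text tells. Its arguments: {"type":"object","properties":{"targets":{"type":"array"},"gripper":{"type":"number"},"newtons":{"type":"number"}},"required":["targets"]}

```bash
mkdir -p pics; ls
cat > h.py <<'E'
import numpy as np, cv2
from scipy.spatial.transform import Rotation as R
from station import telemetry, eyes, job
E
python3 - <<'E'
from h import *
import pickle
s=telemetry.observe(); print(s)
for n in("scene","top"):
    c=eyes.camera(n); print(n,{k:v for k,v in c.items() if k!="frame"})
    pickle.dump(c,open(f"pics/{n}0.pkl","wb"))
    cv2.imwrite(f"pics/{n}0.png",c["frame"][:,:,::-1])
E
```

```text
pics
{'time_s': 0.0, 'joint_positions': array([-1.3585681 ,  0.43520103,  0.02495551,  1.57411792, -0.01158209,
        1.13402877, -0.07509169]), 'joint_vel': array([-0.00031938, -0.00046227, -0.00121284, -0.00170807, -0.00140853,
       -0.00252304,  0.00197219]), 'joint_torque': array([-2.35045318e-04, -6.67851520e+01,  9.84890722e-01, -3.14450276e+01,
       -6.04215777e-02,  4.33290994e-02,  1.69922187e-04]), 'ee_pos': array([193.41999247, 593.75540728, 225.95038455]), 'tool_rot': array([-4.96204890e-05,  1.56783673e-01,  9.87632640e-01, -8.03680801e-04]), 'ft_force': array([-0.15065664, -0.52362023, -0.22770877]), 'ft_torque': array([-0.04837184, -0.04215997,  0.0216832 ]), 'finger_force': 0.0, 'grip_width': 92.19742928132314}
scene {'camera_matrix': array([[463.49284474,   0.        , 311.52070623],
       [  0.        , 463.49284474, 204.37765755],
       [  0.        ,   0.        ,   1.        ]]), 'eye': array([1127.96100104,  773.23531008,  869.83247412]), 'attitude': array([0.28470869, 0.14992616, 0.42363534, 0.84675629])}
top {'camera_matrix': array([[370.93381315,   0.        , 322.43512852],
       [  0.        , 370.93381315, 201.61098904],
       [  0.        ,   0.        ,   1.        ]]), 'eye': array([ 289.26084824,   -1.6556905 , 1207.82059201]), 'attitude': array([ 0.71259448,  0.04433496, -0.06362998, -0.69727666])}
```

View pics/scene0.png

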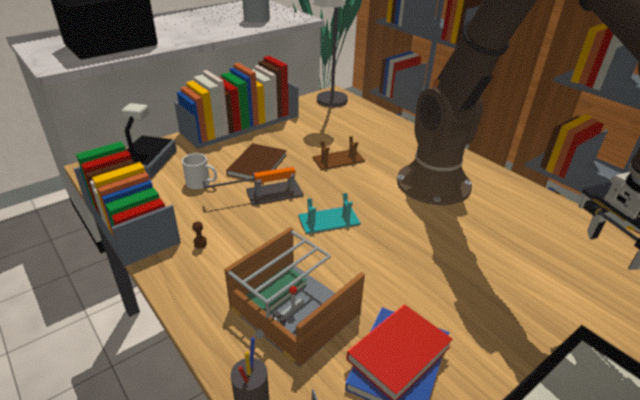

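View pics/top0.png

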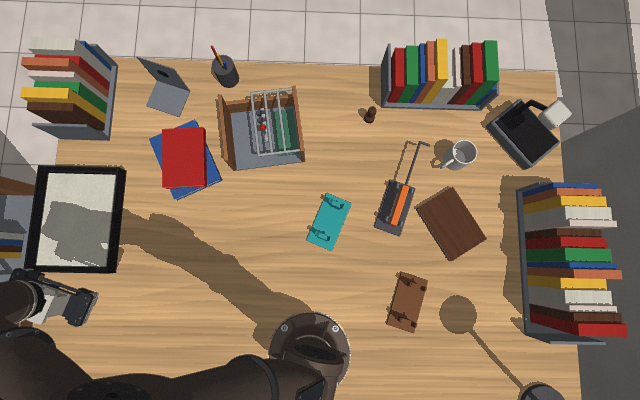

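Top: cradle candidates are grey with the pole (395,208), turquoise (328,221) and brown (407,301). Only the grey one holds the orange-handled pole, so that is the one meant. The bay is at (262,128), open front facing down the image, with the knob at about (263,127). I'll confirm this in an enlarged crop and measure.

```bash
cat >> h.py <<'E'
def Rm(c): q=c["attitude"]; return R.from_quat([q[1],q[2],q[3],q[0]]).as_matrix()
def ray(c,uv):
    K=c["camera_matrix"]; p=np.linalg.inv(K)@np.array([uv[0],uv[1],1.]); d=Rm(c)@(p*[1,-1,-1]); return d/np.linalg.norm(d)
def onz(c,uv,z): d=ray(c,uv); return c["eye"]+d*(z-c["eye"][2])/d[2]
def proj(c,P): p=(Rm(c).T@(np.asarray(P,float)-c["eye"]))*[1,-1,-1]; q=c["camera_matrix"]@p; return q[:2]/q[2]
def tri(c1,u1,c2,u2):
    A=np.zeros((3,3));b=np.zeros(3);ds=[]
    for c,u in((c1,u1),(c2,u2)):
        d=ray(c,u);M=np.eye(3)-np.outer(d,d);A+=M;b+=M@c["eye"]
    P=np.linalg.solve(A,b); return P,[np.round(proj(c,P)-u,1) for c,u in((c1,u1),(c2,u2))]
def blobs(c,lo,hi,box,mn=4):
    x0,y0,x1,y1=box; h=cv2.cvtColor(c["frame"],cv2.COLOR_RGB2HSV); m=cv2.inRange(h,lo,hi); k=np.zeros_like(m);k[y0:y1,x0:x1]=m[y0:y1,x0:x1]
    n,l,st,ce=cv2.connectedComponentsWithStats(k); return k,[(st[i,4],ce[i].round(1)) for i in range(1,n) if st[i,4]>=mn],l
E
python3 - <<'E'
from h import *
import pickle
T=pickle.load(open("pics/top0.pkl","rb"));S=pickle.load(open("pics/scene0.pkl","rb"))
for n,c,bo,bk in(("T",T,(370,165,420,235),(250,110,275,140)),("S",S,(245,160,305,190),(280,275,310,305))):
    k,b,_=blobs(c,(5,150,130),(18,255,255),bo); print(n,"orange",b); print(cv2.minAreaRect(np.argwhere(k)[:,::-1].astype(np.float32)))
    k,b,_=blobs(c,(0,120,90),(5,255,255),bk,2);k2,b2,_=blobs(c,(172,120,90),(180,255,255),bk,2); print("red",b,b2)
a=cv2.resize(T["frame"][80:180,210:310],(400,400),interpolation=cv2.INTER_CUBIC)
b=cv2.resize(T["frame"][135:245,365:440],(300,440),interpolation=cv2.INTER_CUBIC)
o=np.zeros((440,700,3),np.uint8);o[:400,:400]=a;o[:,400:]=b
cv2.imwrite("pics/cropT.png",o[:,:,::-1])
a=cv2.resize(S["frame"][220:370,215:375],(800,600)[:2] if 0 else (640,600),interpolation=cv2.INTER_CUBIC)
cv2.imwrite("pics/cropS.png",a[:,:,::-1])
E
```

```text
T orange [(np.int32(282), array([399.6, 204.8]))]
((399.5500183105469, 204.85000610351562), (6.640782833099365, 41.10960388183594), 18.434947967529297)
red [(np.int32(25), array([262.1, 126.8]))] []
S orange [(np.int32(395), array([274.8, 173.7]))]
((274.82000732421875, 174.260009765625), (11.895883560180664, 41.233097076416016), 79.69515228271484)
red [(np.int32(48), array([292.8, 289.5]))] []
```

View pics/cropT.png

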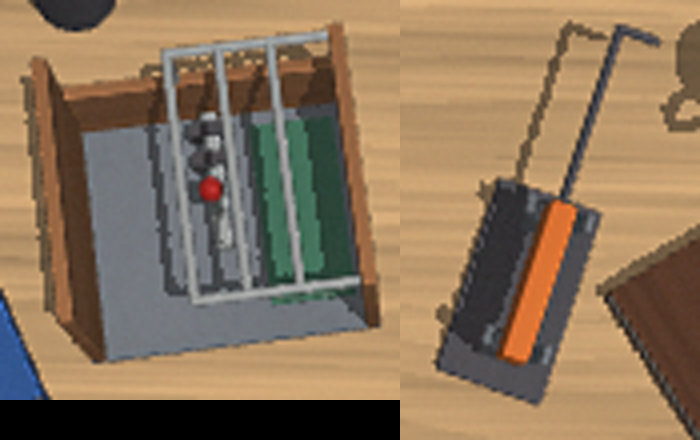

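View pics/cropS.png

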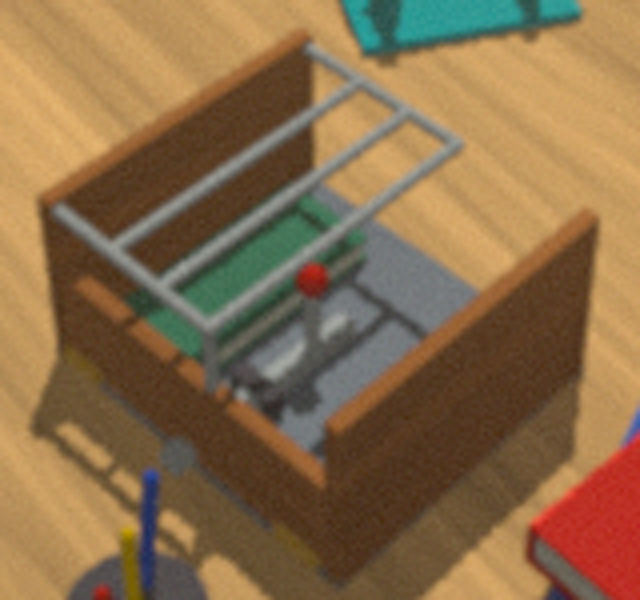

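The crops confirm it: the grey cradle with the pole, hook elbow at about (419,143) and tip at about (429,145) in top. The bay has the red knob at (262,127), bar frame corners at (251,93) and (258,155), and the open lane to their left.

Run:
```python
from h import *
import pickle
np.set_printoptions(precision=1,suppress=True)
T=pickle.load(open("pics/top0.pkl","rb"));S=pickle.load(open("pics/scene0.pkl","rb"))
ct=lambda u,v:np.array([210+(u+.5)/4-.5,80+(v+.5)/4-.5]); cs=lambda u,v:np.array([215+(u+.5)/4-.5,220+(v+.5)/4-.5])
P=lambda u,v:np.array([365+(u-400+.5)/4-.5,135+(v+.5)/4-.5])
K,e=tri(T,(262.1,126.8),S,(292.8,289.5)); print("knob",K,e, onz(T,(262.1,126.8),73),onz(S,(292.8,289.5),73))
F,e=tri(T,ct(195,300),S,cs(460,147));print("frontbar corner",F,e)
G,e=tri(T,ct(166,53),S,cs(211,325));print("rear corner",G,e)
d=(G-F)[:2];print("yaw",np.degrees(np.arctan2(d[1],d[0])),np.linalg.norm(d))
for a,b in(((167,55),(195,300)),((220,48),(247,290)),((272,42),(300,285))):
    d=(onz(T,ct(*a),118)-onz(T,ct(*b),118))[:2];print("bar yaw T",np.degrees(np.arctan2(d[1],d[0])),np.linalg.norm(d))
for a,b in(((165,52),(328,38)),((195,300),(358,282))):
    d=(onz(T,ct(*a),118)-onz(T,ct(*b),118))[:2];print("cross yaw T",np.degrees(np.arctan2(-d[0],d[1])),np.linalg.norm(d))
for a,b in(((460,147),(211,325)),((410,110),(165,283)),((360,83),(115,245))):
    d=-(onz(S,cs(*a),118)-onz(S,cs(*b),118))[:2];print("bar yaw S",np.degrees(np.arctan2(d[1],d[0])),np.linalg.norm(d))
# handle
h=cv2.cvtColor(T["frame"],cv2.COLOR_RGB2HSV)
k,_,_=blobs(T,(5,150,130),(18,255,255),(370,165,420,235)); print("V hist T",np.histogram(h[...,2][k>0],8))
hs=cv2.cvtColor(S["frame"],cv2.COLOR_RGB2HSV)
k2,_,_=blobs(S,(5,150,130),(18,255,255),(245,160,305,190)); print("V hist S",np.histogram(hs[...,2][k2>0],8))
tt=[]
for c,hh,kk in((T,h,k),(S,hs,k2)):
    v=hh[...,2][kk>0]; th,_=cv2.threshold(v.reshape(-1,1),0,255,cv2.THRESH_OTSU); m=(kk>0)&(hh[...,2]>th)
    pts=np.argwhere(m)[:,::-1]; W=np.array([onz(c,p,85)[:2] for p in pts]); r=cv2.minAreaRect(W.astype(np.float32)); mu=pts.mean(0); tt.append(mu)
    u,s,vt=np.linalg.svd(W-W.mean(0),full_matrices=False); print("top face",th,len(pts),"mean",W.mean(0),r,"yaw",np.degrees(np.arctan2(vt[0][1],vt[0][0])))
print("handle top tri",*tri(T,tt[0],S,tt[1]))
E1=onz(T,P(618,32),70);T1=onz(T,P(658,42),70);R1=onz(T,P(568,195),70)
d=E1-R1;print("elbow",E1,"tip",T1,"rod yaw",np.degrees(np.arctan2(d[1],d[0])))
print(tri(T,P(618,32),S,(206,185)))
```

```text
knob [701.2 165.   73. ] [array([ 0.2, -0.2]), array([0.4, 0.1])] [700.5 165.6  73. ] [701.9 164.2  73. ]
frontbar corner [595.8 166.2 119.3] [array([-0.,  0.]), array([-0.1, -0. ])]
rear corner [790.3 196.7 123.2] [array([ 0., -0.]), array([0., 0.])]
yaw 8.906124971602447 196.91239668947603
bar yaw T 8.892210330026746 197.22350919466047
bar yaw T 8.446518753492466 195.18054762902318
bar yaw T 8.344508974005933 196.38364146209793
cross yaw T 7.128625577800326 126.45493821292327
cross yaw T 8.135352643014738 123.57036428761943
bar yaw S 8.076661960109984 195.1497944384395
bar yaw S 9.046234466327935 195.65418129305996
bar yaw S 8.342496219557443 192.9802814151284
V hist T (array([ 13,   2,   0,  12,  12,   1, 150,  92]), array([130. , 143.2, 156.5, 169.8, 183. , 196.2, 209.5, 222.8, 236. ]))
V hist S (array([151,  36,  29,  19,  21,  25,  38,  76]), array([130. , 142.8, 155.5, 168.2, 181. , 193.8, 206.5, 219.2, 232. ]))
top face 189.0 243 mean [ 458.6 -268.9] ((458.94085693359375, -269.1488952636719), (17.577960968017578, 126.57344055175781), 71.21532440185547) yaw 161.09648095209067
top face 177.0 164 mean [ 460.  -266.8] ((461.0816955566406, -268.6670837402344), (26.18471336364746, 128.7888946533203), 71.90250396728516) yaw -16.76800914128231
handle top tri [ 458.7 -269.3   83.1] [array([ 0., -0.]), array([0., 0.])]
elbow [ 663.7 -337.5   70. ] tip [ 656.3 -369.7   70. ] rod yaw -17.51106330258732
(array([ 663.7, -337.4,   74.3]), [array([ 0.3, -0.4]), array([0.5, 0.2])])
```

>>> {"fn": "step_arm", "kwargs": {"targets": [[[-20,-15,0],0],[[-50,-38,0],0],[[-83,-63,0],0],[[-116,-88,0],0],[[-149,-113,0],0],[[-182,-138,0],0],[[-215,-163,0],0],[[-250,-190,0],0]], "gripper": 1}}

```text
time_s: 0.77
ee_pos: [371.6, 336.4, 226.6]
tool_rot: [-0.0, 0.157, 0.988, -0.0]
ft_force: [0.2, 1.0, 0.2]
grip_width: 91.7
finger_force: 0.0
```

>>> {"fn": "step_arm", "kwargs": {"targets": [[[-20,-33,0],0],[[-40,-67,0],0],[[-60,-101,0],0],[[-80,-135,0],0],[[-100,-169,0],0],[[-120,-203,0],0],[[-140,-237,0],0],[[-160,-270,0],0]]}}

```text
time_s: 1.43
ee_pos: [439.2, 29.9, 226.7]
tool_rot: [-0.0, 0.157, 0.988, 0.0]
ft_force: [0.7, 0.2, -0.7]
grip_width: 92.0
finger_force: 0.0
```

>>> {"fn": "step_arm", "kwargs": {"targets": [[[-15,-37,10],0],[[-30,-74,20],0],[[-45,-111,30],0],[[-60,-148,40],0],[[-75,-185,50],0],[[-90,-222,55],0],[[-102,-255,60],0],[[-110,-278,60],0.5]]}}

```text
time_s: 2.1
ee_pos: [456.8, -269.9, 165.7]
tool_rot: [-0.001, 0.162, 0.987, -0.001]
ft_force: [0.4, -0.5, -0.1]
grip_width: 92.1
finger_force: 0.0
```

```bash
cat >> h.py <<'E'
def pose(s=None):
    s=s or telemetry.observe(); q=s["tool_rot"]; M=R.from_quat([q[1],q[2],q[3],q[0]]).as_matrix(); return np.array(s["ee_pos"]),M,np.degrees(np.arctan2(-M[1,0],-M[0,0]))
def goto(P,yaw):  # tool shift/spin to reach TCP P with pole yaw
    p,M,y=pose(); print("now",p.round(1),"yaw",round(y,2),"-> shift",(M.T@(np.array(P)-p)).round(1),"spin",round(y-yaw,2))
E
python3 - <<'E'
from h import *
goto((459,-269,51),-18.5); s=telemetry.observe();print(s["time_s"],s["ft_force"],s["joint_positions"].round(2),s["joint_vel"].round(2))
E
```

```text
now [ 456.8 -269.9  165.7] yaw -18.68 -> shift [ -2.    1.7 114.6] spin -0.18
2.1 [ 0.39018404 -0.53090052 -0.14010982] [ 0.05  0.37  0.5   1.91 -0.22  0.92  1.9 ] [ 0.5   0.23  0.04 -0.34 -0.14  0.16  0.45]
```

>>> {"fn": "step_arm", "kwargs": {"targets": [[[0,0,12],0],[[0,0,32],0],[[0,0,54],0],[[0,0,76],0],[[0,0,94],0],[[0,0,106],0],[[0,0,113],0],[[0,0,115.5],0]]}}

```text
time_s: 2.77
ee_pos: [457.3, -266.0, 50.1]
tool_rot: [-0.001, 0.161, 0.987, 0.0]
ft_force: [-0.5, 0.6, 0.3]
grip_width: 91.9
finger_force: 0.0
```

Run:
```python
from h import *
goto((459,-269,51),-18.5); s=telemetry.observe();print(s["time_s"],s["ft_force"])
for n in("scene","top"):
    c=eyes.camera(n); f=c["frame"]
    a=f[120:240,170:330] if n=="scene" else f[130:250,345:505]
    a=cv2.resize(a,(800,600),interpolation=cv2.INTER_CUBIC); cv2.imwrite(f"pics/g_{n}.png",a[:,:,::-1])
```

```text
now [ 457.3 -266.    50.1] yaw -18.54 -> shift [-2.6 -2.3 -0.9] spin -0.04
2.7667 [-0.52688011  0.58463307  0.25451867]
```

View pics/g_scene.png

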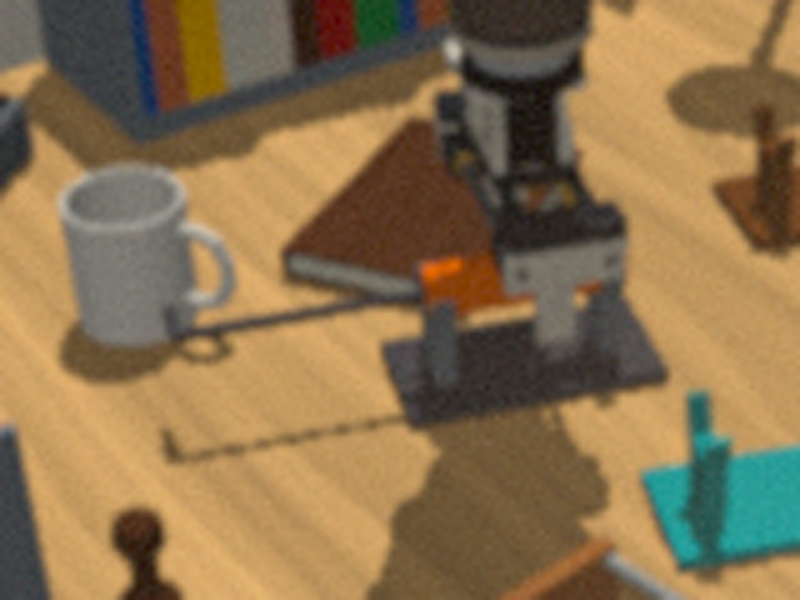

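The fingers straddle the handle between the saddles at about (545,300). I'll correct 3 mm, then close.

>>> {"fn": "step_arm", "kwargs": {"targets": [[[-1.3,-1.2,-0.5],0],[[-2.6,-2.3,-0.9],0],[[-2.6,-2.3,-0.9],0],[[-2.6,-2.3,-0.9],0],[[-2.6,-2.3,-0.9],0],[[-2.6,-2.3,-0.9],0],[[-2.6,-2.3,-0.9],0],[[-2.6,-2.3,-0.9],0]]}}

```text
time_s: 3.53
ee_pos: [459.7, -269.4, 52.1]
tool_rot: [-0.0, 0.161, 0.987, 0.0]
ft_force: [1.0, 0.2, -0.1]
grip_width: 91.8
finger_force: 0.0
```

>>> {"fn": "step_arm", "kwargs": {"targets": [[[0,0,0],0],[[0,0,0],0],[[0,0,0],0],[[0,0,0],0],[[0,0,0],0],[[0,0,0],0],[[0,0,0],0],[[0,0,0],0]], "gripper": -0.6, "newtons": 50}}

```text
time_s: 4.2
ee_pos: [459.7, -269.4, 52.1]
tool_rot: [0.0, 0.161, 0.987, 0.0]
ft_force: [-0.1, -0.3, -0.3]
grip_width: 43.1
finger_force: 0.0
```

>>> {"fn": "step_arm", "kwargs": {"targets": [[[0,0,0],0],[[0,0,0],0],[[0,0,0],0],[[0,0,0],0],[[0,0,0],0],[[0,0,0],0],[[0,0,0],0],[[0,0,0],0]], "gripper": -1, "newtons": 50}}

```text
time_s: 4.87
ee_pos: [459.7, -269.3, 52.1]
tool_rot: [0.0, 0.161, 0.987, 0.0]
ft_force: [1.4, 0.2, 0.8]
grip_width: 21.5
finger_force: 50.0
```

Run:
```python
from h import *
goto((459,-269,51),-18.5); s=telemetry.observe();print(s["time_s"],s["ft_force"],s["ft_torque"],s["grip_width"],s["finger_force"])
```

```text
now [ 459.7 -269.3   52.1] yaw -18.54 -> shift [0.8 0.1 1.1] spin -0.04
4.8667 [1.39290637 0.2471422  0.80245155] [ 0.11975416 -0.0345088  -0.01290117] 21.511979151923533 49.99953031539917
```

>>> {"fn": "step_arm", "kwargs": {"targets": [[[0,0,-6],0],[[0,0,-18],0],[[0,0,-35],0],[[0,0,-55],0],[[0,0,-78],0],[[0,0,-100],0],[[0,0,-120],0],[[0,0,-130],0]]}}

```text
time_s: 5.53
ee_pos: [460.3, -270.0, 184.7]
tool_rot: [0.001, 0.161, 0.987, -0.0]
ft_force: [0.6, -0.4, -1.4]
grip_width: 21.6
finger_force: 50.0
```

>>> {"fn": "step_arm", "kwargs": {"targets": [[[3,14,0],0],[[9,40,0],-2],[[17,72,0],-4],[[25,107,0],-6],[[33,142,0],-8],[[41,177,0],-10],[[49,210,0],-12],[[55,238,0],-13.5]]}}

```text
time_s: 6.2
ee_pos: [482.7, -23.6, 181.9]
tool_rot: [-0.0, 0.042, 0.999, 0.0]
ft_force: [1.7, -0.3, -1.9]
grip_width: 21.6
finger_force: 50.0
```

Run:
```python
from h import *
goto((506.4,216.7,182),8.5); s=telemetry.observe();print(s["time_s"],s["ft_force"],s["ft_torque"],s["grip_width"],s["finger_force"],s["joint_positions"].round(2))
```

```text
now [482.7 -23.6 181.9] yaw -4.85 -> shift [ -3.3 241.5  -0. ] spin -13.35
6.2 [ 1.66013982 -0.34364441 -1.85419682] [-0.03608258 -0.01077982 -0.01940375] 21.616278415500627 49.997931718826294 [-0.37  0.26  0.38  1.99 -0.12  0.92  1.56]
```

>>> {"fn": "step_arm", "kwargs": {"targets": [[[0,34,0],-2],[[0,70,0],-4],[[-1,106,0],-6],[[-1,142,0],-8],[[-2,177,0],-10],[[-2,207,0],-12],[[-3,230,0],-13],[[-3,241,0],-13.3]]}}

```text
time_s: 6.87
ee_pos: [506.8, 217.4, 181.6]
tool_rot: [-0.0, -0.075, 0.997, 0.001]
ft_force: [0.8, 1.4, -1.6]
grip_width: 21.8
finger_force: 50.0
```

>>> {"fn": "step_arm", "kwargs": {"targets": [[[0,0,0],0],[[0,0,0],0],[[0,0,0],0],[[0,0,0],0],[[0,0,0],0],[[0,0,0],0],[[0,0,0],0],[[0,0,0],0]]}}

```text
time_s: 7.53
ee_pos: [507.5, 213.2, 182.2]
tool_rot: [0.0, -0.072, 0.997, 0.0]
ft_force: [0.2, 0.7, -1.9]
grip_width: 22.1
finger_force: 50.0
```

Run:
```python
from h import *
import pickle
goto((506.4,216.7,182),8.5); s=telemetry.observe();print(s["time_s"],s["ft_force"],s["ft_torque"])
o=[]
for n,b in(("top",(200,70,330,210)),("scene",(205,150,395,350))):
    c=eyes.camera(n); pickle.dump(c,open(f"pics/{n}1.pkl","wb")); f=c["frame"].copy()
    o.append(cv2.resize(f[b[1]:b[3],b[0]:b[2]],(400,431 if n=="top" else 421),interpolation=cv2.INTER_CUBIC)[:420])
    p,M,y=pose(s); p0=p-np.array([0,0,-19]);a=np.radians(y)
    L=lambda x,yy,z=0:p0+[x*np.cos(a)-yy*np.sin(a),x*np.sin(a)+yy*np.cos(a),z]
    print(n,"elbow",proj(c,L(219,0)).round(1),"tip",proj(c,L(219,-34)).round(1),"handle front top",proj(c,L(65,0,15)).round(1))
cv2.imwrite("pics/over.png",np.hstack(o)[:,:,::-1])
```

```text
now [507.5 213.2 182.2] yaw 8.23 -> shift [0.6 3.6 0.2] spin -0.27
7.5333 [ 0.17965776  0.66815706 -1.91085706] [ 0.02837509 -0.03393163 -0.02554794]
top elbow [228.7 102.2] tip [240.6 100.9] handle front top [232.3 152.8]
scene elbow [306.3 274. ] tip [294.6 265.7] handle front top [356.  233.4]
```

View pics/over.png

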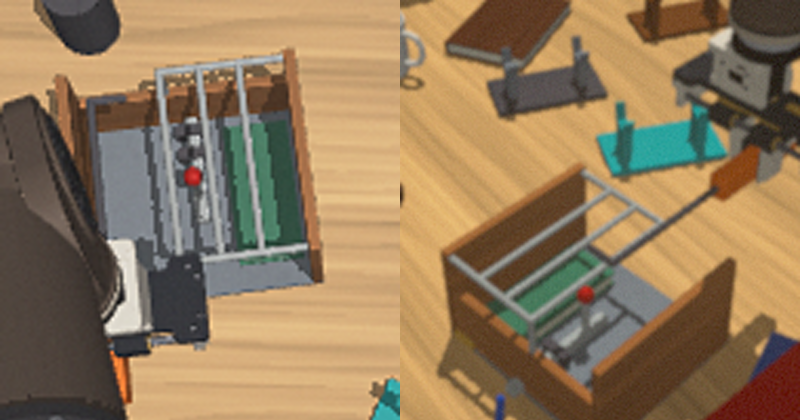

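The top half shows the dark hook at about (92,97)–(125,100), matching the predicted (88,99)–(125,95). It is in the lane between the left cheek and the left bar, so I'll lower it.

>>> {"fn": "step_arm", "kwargs": {"targets": [[[0.6,3.5,0],-0.3],[[0.6,3.5,8],-0.3],[[0.6,3.5,22],-0.3],[[0.6,3.5,38],-0.3],[[0.6,3.5,54],-0.3],[[0.6,3.5,66],-0.3],[[0.6,3.5,74],-0.3],[[0.6,3.5,76],-0.3]]}}

```text
time_s: 8.3
ee_pos: [505.4, 216.7, 104.4]
tool_rot: [-0.001, -0.075, 0.997, -0.001]
ft_force: [-1.1, -0.1, -1.9]
grip_width: 21.4
finger_force: 50.0
```

>>> {"fn": "step_arm", "kwargs": {"targets": [[[0,0,5],0],[[0,0,16],0],[[0,0,31],0],[[0,0,47],0],[[0,0,61],0],[[0,0,71],0],[[0,0,77],0],[[0,0,78],0]]}}

```text
time_s: 8.97
ee_pos: [505.9, 216.7, 27.1]
tool_rot: [-0.001, -0.075, 0.997, -0.0]
ft_force: [0.7, -0.2, -2.0]
grip_width: 21.6
finger_force: 50.0
```

Run:
```python
from h import *
import pickle
goto((506.4,216.7,28),8.5); s=telemetry.observe();print(s["time_s"],s["ft_force"],s["ft_torque"])
o=[]
for n,b in(("top",(210,70,310,170)),("scene",(215,200,375,360))):
    c=eyes.camera(n); f=c["frame"].copy()
    o.append(cv2.resize(f[b[1]:b[3],b[0]:b[2]],(400,400),interpolation=cv2.INTER_CUBIC))
    p,M,y=pose(s); p0=p+[0,0,18];a=np.radians(y)
    L=lambda x,yy,z=0:p0+[x*np.cos(a)-yy*np.sin(a),x*np.sin(a)+yy*np.cos(a),z]
    for nm,q in(("elbow",L(219,0)),("tip",L(219,-34)),("rod150",L(150,0))):
        u=proj(c,q); print(n,nm,u.round(1),"crop",((u-b[:2])*400/(b[2]-b[0])).round(0))
cv2.imwrite("pics/low.png",np.hstack(o)[:,:,::-1])
```

```text
now [505.9 216.7  27.1] yaw 8.56 -> shift [-0.5 -0.1 -0.9] spin 0.06
8.9667 [ 0.67296444 -0.19138448 -2.02458191] [ 0.07115231 -0.00524313 -0.03008396]
top elbow [237.7 122.6] crop [111. 210.]
top tip [248.2 121.4] crop [153. 206.]
top rod150 [239.8 142.9] crop [119. 292.]
scene elbow [307.8 325.3] crop [232. 313.]
scene tip [297.  316.8] crop [205. 292.]
scene rod150 [328.8 308.1] crop [285. 270.]
```

View pics/low.png

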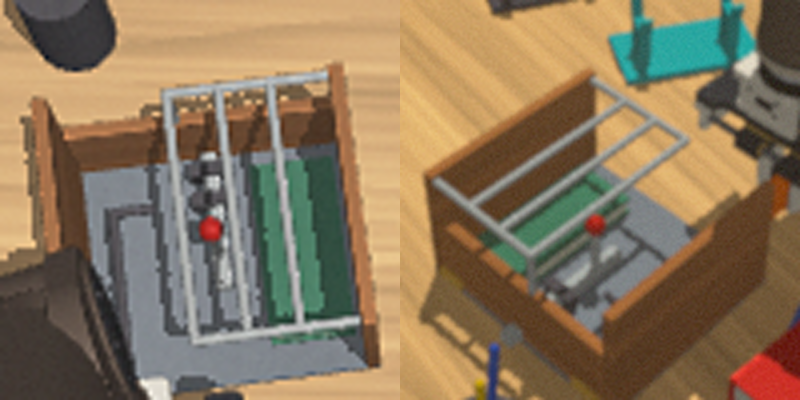

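The hook is down: elbow at crop (112,210) and tip at (155,208), as predicted. Next, slide it sideways behind the stem.

>>> {"fn": "step_arm", "kwargs": {"targets": [[[0,-5,0],0],[[0,-15,-0.5],0],[[0,-27,-0.5],0],[[0,-39,-0.5],0],[[0,-50,-0.5],0],[[0,-58,-0.5],0],[[0,-63,-0.5],0],[[0,-64,-0.5],0]]}}

```text
time_s: 9.73
ee_pos: [516.1, 152.0, 28.7]
tool_rot: [0.0, -0.074, 0.997, -0.0]
ft_force: [-0.1, 0.7, -1.5]
grip_width: 21.5
finger_force: 50.0
```

Run:
```python
from h import *
K=np.array([701.2,165]);X=np.array([np.cos(np.radians(8.5)),np.sin(np.radians(8.5))]);Y=np.array([-X[1],X[0]])
P=K+X*(30-215)+Y*16
goto((*P,28),8.5); s=telemetry.observe();print(s["time_s"],s["ft_force"],s["ft_torque"])
o=[]
for n,b in(("top",(210,70,310,170)),("scene",(240,240,340,340))):
    c=eyes.camera(n); f=c["frame"].copy()
    o.append(cv2.resize(f[b[1]:b[3],b[0]:b[2]],(400,400),interpolation=cv2.INTER_CUBIC))
    bk=(245,105,280,145) if n=="top" else (270,270,315,310)
    print(n,"red",blobs(c,(0,120,90),(5,255,255),bk,4)[1])
    p,M,y=pose(s); p0=p+[0,0,18];a=np.radians(y)
    L=lambda x,yy,z=0:p0+[x*np.cos(a)-yy*np.sin(a),x*np.sin(a)+yy*np.cos(a),z]
    for nm,q in(("elbow",L(219,0)),("tip",L(219,-34)),("rod150",L(150,0))):
        u=proj(c,q); print(n,nm,u.round(1),"crop",((u-b[:2])*400/(b[2]-b[0])).round(0))
cv2.imwrite("pics/side.png",np.hstack(o)[:,:,::-1])
```

```text
now [516.1 152.   28.7] yaw 8.44 -> shift [0.  1.5 0.7] spin -0.06
9.7333 [-0.05462808  0.68966344 -1.46357638] [ 0.02171072  0.0489494  -0.0353248 ]
top red [(np.int32(25), array([262.1, 126.8]))]
top elbow [257.9 120. ] crop [192. 200.]
top tip [268.3 118.8] crop [233. 195.]
top rod150 [260.1 140.2] crop [200. 281.]
scene red [(np.int32(52), array([292.8, 289.3]))]
scene elbow [287.  308.7] crop [188. 275.]
scene tip [276.9 300.7] crop [148. 243.]
scene rod150 [308.1 292.6] crop [273. 210.]
```

View pics/side.png

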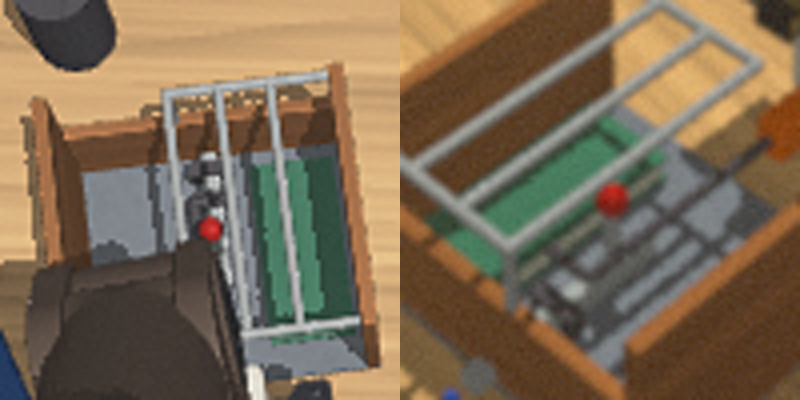

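The knob hasn't moved, still at (262,127). The rod passes beside the stem with the hook behind it. Pull gently.

>>> {"fn": "step_arm", "kwargs": {"targets": [[[2,0,0],0],[[5,0,0],0],[[9,0,0],0],[[13,0,0],0],[[17,0,0],0],[[20,0,0],0],[[22,0,0],0],[[23,0,0],0]]}}

```text
time_s: 10.5
ee_pos: [492.7, 150.2, 28.7]
tool_rot: [-0.0, -0.075, 0.997, 0.0]
ft_force: [0.1, -0.1, -1.8]
grip_width: 21.8
finger_force: 50.0
```

>>> {"fn": "step_arm", "kwargs": {"targets": [[[1,0,0],0],[[2.5,0,0],0],[[4.5,0,0],0],[[7,0,0],0],[[9.5,0,0],0],[[12,0,0],0],[[14.5,0,0],0],[[17,0,0],0]]}}

```text
time_s: 11.17
ee_pos: [476.4, 147.7, 28.7]
tool_rot: [0.0, -0.075, 0.997, 0.0]
ft_force: [3.8, 0.6, -2.7]
grip_width: 21.6
finger_force: 50.0
```

```bash
cat >> h.py <<'E'
X=np.array([np.cos(np.radians(8.5)),np.sin(np.radians(8.5)),0]);K0=np.array([701.2,165,46])
def st(img=False):
    s=telemetry.observe();p,M,y=pose(s);f=np.array(s["ft_force"]);print("t",round(s["time_s"],2),"hook-K0 along",round(float((p-K0)@X)+215,2),"lat",round(float((p-K0)@np.array([-X[1],X[0],0])),2),"z",p[2].round(1),"yaw",y.round(2),"pull",round(float(f@X),2),"lat",round(float(f@np.array([-X[1],X[0],0])),2),"tq",s["ft_torque"].round(2))
    if img:
        T,S=eyes.camera("top"),eyes.camera("scene")
        a=blobs(T,(0,120,90),(5,255,255),(245,105,280,160),4)[1];b=blobs(S,(0,120,90),(5,255,255),(270,240,340,310),4)[1];print(a,b)
        if b: k=onz(S,b[0][1],73);print("knob S",k.round(1),"along",round(float((k-K0)@X),1))
        if a and b: print(tri(T,a[0][1],S,b[0][1]))
E
python3 -c "
from h import *
st(True)"
```

```text
t 11.17 hook-K0 along -9.94 lat 16.09 z 28.7 yaw 8.55 pull 3.82 lat 0.07 tq [ 0.03 -0.68 -0.05]
[(np.int32(26), array([262.7, 131.4]))] [(np.int32(49), array([297.3, 286.1]))]
knob S [687.3 161.8  73. ] along -14.2
(array([686.32160693, 162.35361866,  72.53143142]), [array([ 0.2, -0.2]), array([0.5, 0.1])])
```

>>> {"fn": "step_arm", "kwargs": {"targets": [[[1,0,0],0],[[2,0,0],0],[[3,0,0],0],[[4,0,0],0],[[5,0,0],0],[[6,0,0],0],[[7,0,0],0],[[8,0,0],0]]}}

```text
time_s: 11.93
ee_pos: [468.3, 146.5, 28.7]
tool_rot: [0.0, -0.075, 0.997, 0.0]
ft_force: [2.8, -0.6, -1.5]
grip_width: 21.6
finger_force: 50.0
```

>>> {"fn": "step_arm", "kwargs": {"targets": [[[0.3,0,0],0],[[0.6,0,0],0],[[0.9,0,0],0],[[1.2,0,0],0],[[1.5,0,0],0],[[1.8,0,0],0],[[2.1,0,0],0],[[2.4,0,0],0]]}}

```text
time_s: 12.6
ee_pos: [466.0, 146.1, 28.6]
tool_rot: [0.0, -0.075, 0.997, 0.0]
ft_force: [3.2, 0.1, -1.5]
grip_width: 21.5
finger_force: 50.0
```

```bash
python3 -c "
from h import *
st()"
```

```text
t 12.6 hook-K0 along -20.42 lat 16.11 z 28.6 yaw 8.55 pull 3.16 lat -0.39 tq [ 0.03 -0.74 -0.08]
```

>>> {"fn": "step_arm", "kwargs": {"targets": [[[0.2,0,0],0],[[0.4,0,0],0],[[0.6,0,0],0],[[0.8,0,0],0],[[1.0,0,0],0],[[1.2,0,0],0],[[1.4,0,0],0],[[1.5,0,0],0]]}}

```text
time_s: 13.27
ee_pos: [464.5, 145.9, 28.6]
tool_rot: [0.0, -0.075, 0.997, 0.0]
ft_force: [3.9, -0.8, -1.9]
grip_width: 21.8
finger_force: 50.0
```

>>> {"fn": "step_arm", "kwargs": {"targets": [[[0.2,0,0],0],[[0.4,0,0],0],[[0.6,0,0],0],[[0.8,0,0],0],[[1.0,0,0],0],[[1.2,0,0],0],[[1.4,0,0],0],[[1.5,0,0],0]]}}

```text
time_s: 13.93
ee_pos: [463.0, 145.7, 28.6]
tool_rot: [-0.0, -0.075, 0.997, 0.0]
ft_force: [3.7, 0.2, -1.4]
grip_width: 21.9
finger_force: 50.0
```

>>> {"fn": "step_arm", "kwargs": {"targets": [[[0.2,0,0],0],[[0.4,0,0],0],[[0.6,0,0],0],[[0.8,0,0],0],[[1.0,0,0],0],[[1.2,0,0],0],[[1.4,0,0],0],[[1.5,0,0],0]]}}

```text
time_s: 14.6
ee_pos: [461.5, 145.5, 28.6]
tool_rot: [-0.0, -0.075, 0.997, 0.0]
ft_force: [2.3, 0.8, -1.0]
grip_width: 21.6
finger_force: 50.0
```

>>> {"fn": "step_arm", "kwargs": {"targets": [[[0.2,0,0],0],[[0.4,0,0],0],[[0.6,0,0],0],[[0.8,0,0],0],[[1.0,0,0],0],[[1.2,0,0],0],[[1.4,0,0],0],[[1.5,0,0],0]]}}

```text
time_s: 15.27
ee_pos: [460.0, 145.3, 28.6]
tool_rot: [-0.0, -0.075, 0.997, 0.0]
ft_force: [4.4, 0.3, -1.3]
grip_width: 21.7
finger_force: 50.0
```

>>> {"fn": "step_arm", "kwargs": {"targets": [[[0.2,0,0],0],[[0.4,0,0],0],[[0.6,0,0],0],[[0.8,0,0],0],[[1.0,0,0],0],[[1.2,0,0],0],[[1.4,0,0],0],[[1.5,0,0],0]]}}

```text
time_s: 15.93
ee_pos: [458.6, 145.0, 28.6]
tool_rot: [0.0, -0.075, 0.997, 0.0]
ft_force: [3.9, 0.7, -1.2]
grip_width: 21.8
finger_force: 50.0
```

>>> {"fn": "step_arm", "kwargs": {"targets": [[[0.2,0,0],0],[[0.4,0,0],0],[[0.6,0,0],0],[[0.8,0,0],0],[[1.0,0,0],0],[[1.2,0,0],0],[[1.4,0,0],0],[[1.5,0,0],0]]}}

```text
time_s: 16.6
ee_pos: [457.1, 144.8, 28.6]
tool_rot: [-0.0, -0.075, 0.997, 0.0]
ft_force: [3.0, -0.5, -0.7]
grip_width: 21.6
finger_force: 50.0
```

>>> {"fn": "step_arm", "kwargs": {"targets": [[[0.2,0,0],0],[[0.4,0,0],0],[[0.6,0,0],0],[[0.8,0,0],0],[[1.0,0,0],0],[[1.2,0,0],0],[[1.4,0,0],0],[[1.5,0,0],0]]}}

```text
time_s: 17.27
ee_pos: [455.6, 144.6, 28.6]
tool_rot: [-0.0, -0.075, 0.997, 0.0]
ft_force: [3.1, -0.2, -1.1]
grip_width: 21.9
finger_force: 50.0
```

>>> {"fn": "step_arm", "kwargs": {"targets": [[[0.2,0,0],0],[[0.4,0,0],0],[[0.6,0,0],0],[[0.8,0,0],0],[[1.0,0,0],0],[[1.2,0,0],0],[[1.4,0,0],0],[[1.5,0,0],0]]}}

```text
time_s: 17.93
ee_pos: [454.1, 144.4, 28.6]
tool_rot: [0.0, -0.075, 0.997, 0.0]
ft_force: [3.3, -0.3, -1.8]
grip_width: 22.0
finger_force: 50.0
```

>>> {"fn": "step_arm", "kwargs": {"targets": [[[0.2,0,0],0],[[0.4,0,0],0],[[0.6,0,0],0],[[0.8,0,0],0],[[1.0,0,0],0],[[1.2,0,0],0],[[1.4,0,0],0],[[1.5,0,0],0]]}}

```text
time_s: 18.6
ee_pos: [452.6, 144.1, 28.6]
tool_rot: [0.0, -0.075, 0.997, 0.0]
ft_force: [3.3, -0.2, -0.6]
grip_width: 21.6
finger_force: 50.0
```

>>> {"fn": "step_arm", "kwargs": {"targets": [[[0.2,0,0],0],[[0.4,0,0],0],[[0.6,0,0],0],[[0.8,0,0],0],[[1.0,0,0],0],[[1.2,0,0],0],[[1.4,0,0],0],[[1.5,0,0],0]]}}

```text
time_s: 19.27
ee_pos: [451.1, 143.9, 28.6]
tool_rot: [-0.0, -0.075, 0.997, 0.0]
ft_force: [3.1, -0.1, -2.0]
grip_width: 21.5
finger_force: 50.0
```

>>> {"fn": "step_arm", "kwargs": {"targets": [[[0.2,0,0],0],[[0.4,0,0],0],[[0.6,0,0],0],[[0.8,0,0],0],[[1.0,0,0],0],[[1.2,0,0],0],[[1.4,0,0],0],[[1.5,0,0],0]]}}

```text
time_s: 19.93
ee_pos: [450.9, 144.0, 28.9]
tool_rot: [0.001, -0.075, 0.997, 0.0]
ft_force: [7.0, -0.2, -3.6]
grip_width: 21.5
finger_force: 50.0
```

The stop is felt: the tool lags and force is rising, at roughly 3 N/mm.

>>> {"fn": "step_arm", "kwargs": {"targets": [[[0.2,0,0],0],[[0.4,0,0],0],[[0.6,0,0],0],[[0.8,0,0],0],[[1.0,0,0],0],[[1.0,0,0],0],[[1.0,0,0],0],[[1.0,0,0],0]]}}

```text
time_s: 20.6
ee_pos: [450.8, 143.9, 29.1]
tool_rot: [0.002, -0.074, 0.997, 0.0]
ft_force: [9.3, 0.3, -3.9]
grip_width: 21.8
finger_force: 50.0
```

```bash
python3 -c "
from h import *
st()"
```

```text
t 20.6 hook-K0 along -35.8 lat 16.19 z 29.1 yaw 8.54 pull 9.28 lat -1.05 tq [ 0.04 -1.52 -0.06]
```

>>> {"fn": "step_arm", "kwargs": {"targets": [[[0.3,0,0],0],[[0.6,0,0],0],[[0.9,0,0],0],[[1.1,0,0],0],[[1.1,0,0],0],[[1.1,0,0],0],[[1.1,0,0],0],[[1.1,0,0],0]]}}

```text
time_s: 21.27
ee_pos: [450.6, 144.0, 29.2]
tool_rot: [0.003, -0.074, 0.997, 0.0]
ft_force: [11.8, 0.3, -4.4]
grip_width: 21.7
finger_force: 50.0
```

>>> {"fn": "step_arm", "kwargs": {"targets": [[[0.1,0,0],0],[[0.1,0,0],0],[[0.1,0,0],0],[[0.1,0,0],0],[[0.1,0,0],0],[[0.1,0,0],0],[[0.1,0,0],0],[[0.1,0,0],0]]}}

```text
time_s: 21.93
ee_pos: [450.5, 143.9, 29.3]
tool_rot: [0.003, -0.074, 0.997, 0.0]
ft_force: [12.8, 0.9, -4.8]
grip_width: 21.6
finger_force: 50.0
```

>>> {"fn": "step_arm", "kwargs": {"targets": [[[0,0,0],0],[[0,0,0],0],[[0,0,0],0],[[0,0,0],0],[[0,0,0],0],[[0,0,0],0],[[0,0,0],0],[[0,0,0],0]]}}

```text
time_s: 22.6
ee_pos: [450.5, 143.9, 29.2]
tool_rot: [0.003, -0.074, 0.997, 0.0]
ft_force: [11.7, -0.0, -3.9]
grip_width: 21.8
finger_force: 50.0
```

```bash
python3 -c "
from h import *
st(True)"
```

```text
t 22.6 hook-K0 along -36.11 lat 16.22 z 29.2 yaw 8.53 pull 11.56 lat -1.75 tq [ 0.06 -1.83 -0.09]
[(np.int32(25), array([263.5, 138.8]))] [(np.int32(47), array([304.4, 280.3]))]
knob S [662.9 156.9  73. ] along -39.1
(array([662.09191392, 158.33949499,  73.27958105]), [array([ 0.4, -0.3]), array([0.6, 0.1])])
```

Seated with a steady pull of about 12 N for over a second, with the knob about 39 mm from where it started. Now back off and leave the way I came in.

>>> {"fn": "step_arm", "kwargs": {"targets": [[[-1.5,0,0],0],[[-3.5,0,0],0],[[-6,0,0],0],[[-10,0,0],0],[[-14,0,0],0],[[-18,0,0],0],[[-21,0,0],0],[[-22,0,0],0]]}}

```text
time_s: 23.37
ee_pos: [469.8, 146.7, 28.6]
tool_rot: [0.0, -0.075, 0.997, 0.0]
ft_force: [-0.2, -0.4, -1.5]
grip_width: 21.7
finger_force: 50.0
```

>>> {"fn": "step_arm", "kwargs": {"targets": [[[0,5,0],0],[[0,15,0],0],[[0,27,0],0],[[0,39,0],0],[[0,50,0],0],[[0,58,0],0],[[0,63,0],0],[[0,64,0],0]]}}

```text
time_s: 24.03
ee_pos: [459.4, 211.5, 28.6]
tool_rot: [0.0, -0.076, 0.997, 0.0]
ft_force: [0.2, -0.5, -1.5]
grip_width: 21.4
finger_force: 50.0
```

Run:
```python
from h import *
st(True)
c=eyes.camera("top");s=telemetry.observe();p,M,y=pose(s);a=np.radians(y);p0=p+[0,0,18]
for nm,x,yy in(("elbow",219,0),("tip",219,-34)): print(nm,proj(c,p0+[x*np.cos(a)-yy*np.sin(a),x*np.sin(a)+yy*np.cos(a),0]).round(1))
o=cv2.resize(c["frame"][70:170,210:310],(500,500),interpolation=cv2.INTER_CUBIC); cv2.imwrite("pics/out.png",o[:,:,::-1])
```

```text
t 24.03 hook-K0 along -17.27 lat 81.76 z 28.6 yaw 8.68 pull 0.08 lat -0.52 tq [ 0.09  0.06 -0.04]
[(np.int32(28), array([263.5, 139. ]))] [(np.int32(46), array([304.5, 280.3]))]
knob S [662.7 157.   73. ] along -39.2
(array([661.62945044, 158.28981868,  72.92443152]), [array([ 0.4, -0.4]), array([0.7, 0.1])])
elbow [239.1 136.1]
tip [249.6 134.9]
```

View pics/out.png

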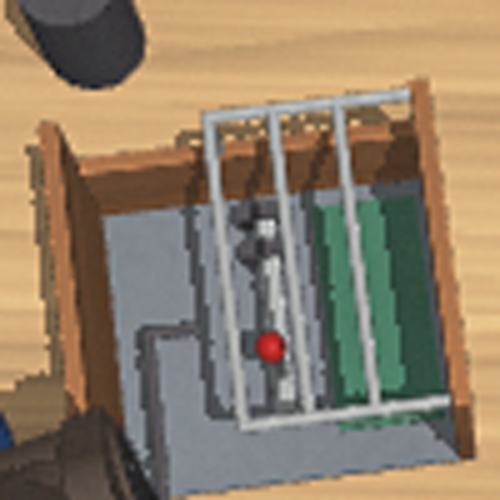

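The hook is out in the lane at (148,330)–(198,325), as predicted, so nothing slipped. The knob has stayed drawn at (270,347). Raise and return.

>>> {"fn": "step_arm", "kwargs": {"targets": [[[0,0,-5],0],[[0,0,-18],0],[[0,0,-38],0],[[0,0,-62],0],[[0,0,-88],0],[[0,0,-114],0],[[0,0,-138],0],[[0,0,-154],0]]}}

```text
time_s: 24.85
ee_pos: [460.5, 209.3, 185.4]
tool_rot: [0.001, -0.074, 0.997, 0.001]
ft_force: [0.5, 0.4, -1.1]
grip_width: 21.5
finger_force: 50.0
```

>>> {"fn": "step_arm", "kwargs": {"targets": [[[2,-14,0],0],[[6,-40,0],2],[[11,-72,0],4],[[17,-107,0],6],[[22,-142,0],8],[[28,-177,0],10],[[33,-210,0],12],[[37,-238,0],13.5]]}}

```text
time_s: 25.52
ee_pos: [457.0, -34.7, 182.2]
tool_rot: [-0.0, 0.046, 0.999, -0.0]
ft_force: [0.6, -0.0, -1.0]
grip_width: 21.7
finger_force: 50.0
```

```bash
python3 -c "
from h import *
goto((459.7,-269.3,182),-18.54);st()"
```

```text
now [457.  -34.7 182.2] yaw -5.22 -> shift [ -24.  -233.4    0.3] spin 13.32
t 25.52 hook-K0 along -56.03 lat -161.44 z 182.2 yaw -5.22 pull 0.62 lat -0.1 tq [ 0.02 -0.01 -0.04]
```

>>> {"fn": "step_arm", "kwargs": {"targets": [[[-3,-34,0],2],[[-7,-70,0],4],[[-11,-106,0],6],[[-15,-142,0],8],[[-18,-176,0],10],[[-21,-205,0],12],[[-23,-225,0],13],[[-24,-233,0],13.3]]}}

```text
time_s: 26.18
ee_pos: [460.1, -269.7, 182.2]
tool_rot: [-0.0, 0.162, 0.987, -0.001]
ft_force: [0.8, 0.2, -1.9]
grip_width: 21.5
finger_force: 50.0
```

>>> {"fn": "step_arm", "kwargs": {"targets": [[[0,0,0],0],[[0,0,0],0],[[0,0,10],0],[[0,0,25],0],[[0,0,40],0],[[0,0,50],0],[[0,0,50],0],[[0,0,50],0]]}}

```text
time_s: 26.85
ee_pos: [462.2, -264.1, 132.1]
tool_rot: [-0.001, 0.158, 0.987, 0.0]
ft_force: [1.0, -0.1, -0.6]
grip_width: 21.6
finger_force: 50.0
```

Run:
```python
from h import *
goto((459.7,-269.3,53),-18.54);st()
```

```text
now [ 462.2 -264.1  132.1] yaw -18.17 -> shift [ 0.6 -5.7 79.1] spin 0.37
t 26.85 hook-K0 along -84.84 lat -389.09 z 132.1 yaw -18.17 pull 0.93 lat -0.25 tq [ 0.04  0.01 -0.02]
```

>>> {"fn": "step_arm", "kwargs": {"targets": [[[0.3,-3,0],0.2],[[0.6,-5.7,5],0.4],[[0.6,-5.7,15],0.4],[[0.6,-5.7,27],0.4],[[0.6,-5.7,38],0.4],[[0.6,-5.7,46],0.4],[[0.6,-5.7,46],0.4],[[0.6,-5.7,46],0.4]]}}

```text
time_s: 27.52
ee_pos: [459.7, -270.3, 86.1]
tool_rot: [-0.001, 0.162, 0.987, 0.0]
ft_force: [0.3, -0.2, -1.1]
grip_width: 22.0
finger_force: 50.0
```

Run:
```python
from h import *
goto((459.7,-269.3,53),-18.54);st()
```

```text
now [ 459.7 -270.3   86.1] yaw -18.65 -> shift [ 0.2  0.9 33.1] spin -0.11
t 27.52 hook-K0 along -88.21 lat -394.8 z 86.1 yaw -18.65 pull 0.27 lat -0.24 tq [ 0.    0.01 -0.04]
```

>>> {"fn": "step_arm", "kwargs": {"targets": [[[0.2,0.9,3],-0.1],[[0.2,0.9,9],-0.1],[[0.2,0.9,16],-0.1],[[0.2,0.9,23],-0.1],[[0.2,0.9,28],-0.1],[[0.2,0.9,31.5],-0.1],[[0.2,0.9,33],-0.1],[[0.2,0.9,33.5],-0.1]]}}

```text
time_s: 28.18
ee_pos: [460.0, -269.4, 52.7]
tool_rot: [-0.0, 0.161, 0.987, 0.0]
ft_force: [0.4, -0.0, -1.6]
grip_width: 21.7
finger_force: 50.0
```

>>> {"fn": "step_arm", "kwargs": {"targets": [[[0,0,0],0],[[0,0,0.2],0],[[0,0,0.4],0],[[0,0,0.5],0],[[0,0,0.5],0],[[0,0,0.5],0],[[0,0,0.5],0],[[0,0,0.5],0]]}}

```text
time_s: 28.85
ee_pos: [460.2, -269.4, 52.7]
tool_rot: [0.0, 0.161, 0.987, 0.0]
ft_force: [0.1, -0.2, -1.7]
grip_width: 21.5
finger_force: 50.0
```

Run:
```python
from h import *
goto((459.7,-269.3,52.1),-18.54);st()
```

```text
now [ 460.2 -269.4   52.7] yaw -18.54 -> shift [ 0.5 -0.   0.6] spin 0.0
t 28.85 hook-K0 along -87.57 lat -394.02 z 52.7 yaw -18.54 pull 0.06 lat -0.21 tq [0.04 0.03 0.02]
```

>>> {"fn": "step_arm", "kwargs": {"targets": [[[0.2,0,0.3],0],[[0.3,0,0.6],0],[[0.4,0,0.8],0],[[0.4,0,0.8],0],[[0.4,0,0.8],0],[[0.4,0,0.8],0],[[0.4,0,0.8],0],[[0.4,0,0.8],0]]}}

```text
time_s: 29.52
ee_pos: [459.9, -269.4, 52.1]
tool_rot: [0.0, 0.161, 0.987, 0.0]
ft_force: [-1.8, 1.7, 5.5]
grip_width: 22.0
finger_force: 50.0
```

The pole is resting in the cradle. Release it and check.

>>> {"fn": "step_arm", "kwargs": {"targets": [[[0,0,-0.4],0],[[0,0,-0.4],0],[[0,0,-0.4],0],[[0,0,-0.4],0],[[0,0,-0.4],0],[[0,0,-0.4],0],[[0,0,-0.4],0],[[0,0,-0.4],0]], "gripper": 0.6}}

```text
time_s: 30.18
ee_pos: [459.8, -269.3, 52.2]
tool_rot: [0.0, 0.161, 0.987, 0.0]
ft_force: [0.7, -0.4, 0.3]
grip_width: 70.1
finger_force: 0.0
```

>>> {"fn": "step_arm", "kwargs": {"targets": [[[0,0,0],0],[[0,0,0],0],[[0,0,0],0],[[0,0,0],0],[[0,0,-3],0],[[0,0,-8],0],[[0,0,-15],0],[[0,0,-25],0]]}}

```text
time_s: 30.85
ee_pos: [459.5, -269.2, 77.7]
tool_rot: [-0.0, 0.161, 0.987, 0.0]
ft_force: [0.3, -0.3, -0.0]
grip_width: 73.6
finger_force: 0.0
```

>>> {"fn": "step_arm", "kwargs": {"targets": [[[0,0,-15],0],[[0,0,-35],0],[[0,0,-60],0],[[0,0,-85],0],[[0,0,-110],0],[[0,0,-130],0],[[0,0,-145],0],[[0,0,-150],0]]}}

```text
time_s: 31.52
ee_pos: [460.7, -270.2, 230.6]
tool_rot: [0.002, 0.161, 0.987, -0.0]
ft_force: [0.6, -0.4, 0.0]
grip_width: 73.6
finger_force: 0.0
```

>>> {"fn": "step_arm", "kwargs": {"targets": [[[5,15,0],0],[[15,45,0],0],[[25,78,0],0],[[35,110,0],0],[[45,140,0],0],[[54,170,0],0],[[60,190,0],0],[[64,200,0],0]]}}

```text
time_s: 32.18
ee_pos: [462.4, -56.0, 227.1]
tool_rot: [-0.0, 0.159, 0.987, 0.0]
ft_force: [-0.1, -0.1, 0.5]
grip_width: 73.2
finger_force: 0.0
```

Run:
```python
from h import *
import pickle
st(); o=[]
for n in("top","scene"):
    c=eyes.camera(n); pickle.dump(c,open(f"pics/{n}9.pkl","wb")); c0=pickle.load(open(f"pics/{n}0.pkl","rb"))
    bo=(370,165,420,235) if n=="top" else (245,160,305,190)
    for q in(c0,c):
        k,b,_=blobs(q,(5,150,130),(18,255,255),bo);print(n,b,cv2.minAreaRect(np.argwhere(k)[:,::-1].astype(np.float32)))
    f=c["frame"][70:250,200:500] if n=="top" else c["frame"][130:380,170:460]
    o.append(cv2.resize(f,(400,240 if n=="top" else 345),interpolation=cv2.INTER_CUBIC))
cv2.imwrite("pics/fin.png",np.vstack([cv2.resize(x,(600,int(x.shape[0]*1.0))) if 0 else x for x in o])[:,:,::-1])
```

```text
t 32.18 hook-K0 along -53.8 lat -183.24 z 227.1 yaw -18.32 pull -0.16 lat -0.08 tq [-0.09  0.04  0.03]
top [(np.int32(282), array([399.6, 204.8]))] ((399.5500183105469, 204.85000610351562), (6.640782833099365, 41.10960388183594), 18.434947967529297)
top [(np.int32(292), array([399.7, 205.2]))] ((399.733642578125, 205.23794555664062), (6.9413557052612305, 41.75096893310547), 17.969139099121094)
scene [(np.int32(395), array([274.8, 173.7]))] ((274.82000732421875, 174.260009765625), (11.895883560180664, 41.233097076416016), 79.69515228271484)
scene [(np.int32(420), array([274.6, 173.7]))] ((274.5688171386719, 174.22315979003906), (11.759472846984863, 40.78162384033203), 79.99201965332031)
```

View pics/fin.png

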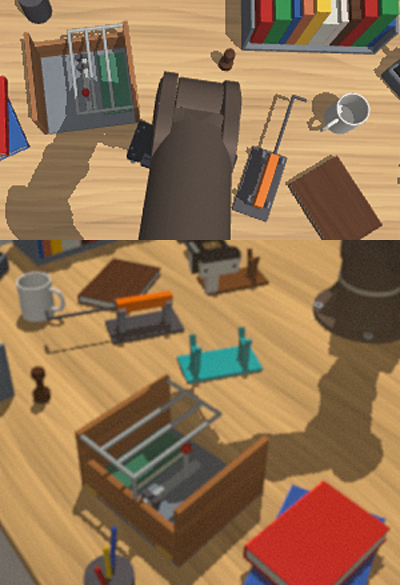

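The pole is back in the cradle, with its handle within 0.5 px of where it started. The knob is still drawn at (86,92), and the books, mug and stamp are where they were. Handing in.

```bash
python3 -c "
from h import *
print(job.hand_in())"
```

```text
the job is handed in; nothing more can be done
None
```

The job is handed in: I drew the bolt to its stop and held about 12 N for over a second, then laid the pole back in its cradle within 0.5 px of its start and let go; the final pictures show nothing else moved.

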